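Ready the camera microscope: three keys in order

ROBOT

A 6-joint arm with a two-finger parallel gripper is mounted at the origin on the work surface. World frame = base frame: x ahead of the robot, y to its left, z up, the work surface at z = 0. Lengths are in m, angles in rad, forces in N, time in s.
With the tool pointing down it reaches from about 0.275 to 0.875 m from the base axis. Payload 12.5 kg.
Tool frame: the origin (TCP) lies on the centre line of the jaws, within the pads' length; the fingertips stand 11 mm ahead of it and the grasp point (between the pads) lies 8 mm behind it; z points along the fingers, y is the direction in which the jaws open and shut (so a half turn about z gives the same grasp; the last joint's range is limited). The gripper opens to 85 mm and grips with 20 to 120 N. Pads are 22 mm wide; open, the fingers measure 114 mm over their backs; the gripper's body (76 mm by 85 mm) begins 54 mm behind the grasp point. The pads swing forward as they close: fully open they stand 13 mm farther back than shut.
Start: joints at [-1.244, 0.351, 1.652, -0, 1.139, -0.085], TCP at [0.22, -0.504, 0.242] pointing down, gripper open.
Joint ranges: [-2.75, 2.75], [-0.79, 2.1], [0.01, 2.65], [-1.57, 4.71], [0.07, 3.14], [-2.87, 2.87]. Speed limits (rad/s): [2.22, 2.22, 2.79, 3.14, 3.14, 3.14].

INTERFACE

Orientations are given as a rotation vector (axis times angle).
In Python, from cell import robot gives the robot as it stands.
- The arm moves only by the tool play_rows, never from a script. Its argument "increments" is a list of rows, each a list of 3 entries, a list of its own where there are three numbers: the shift along the tool's x, y, z in cm, then the turn about the tool's z in rad, then the finger opening in cm, from 0 to 8.54. In form: [[[x, y, z], roll, jaw], ...]. A call has 1 to 12 rows; each row shifts and turns the commanded pose from where the row before left it, along the tool's axes as they then stand; what a row does not reach is not made up. A row lasts 1/12 s, in which the tool goes at most 41.7 mm and 7.16 degrees, less where a joint would pass 70% of its speed; a pose out of reach is approached as far as the arm can. A call is refused whole if a number of a shift passes 4.17 or a number of a turn 0.125, either way. A call with a gripper value outside its range is refused whole. The fingers move at their own pace and stop on an object; the grip force is fixed at half the most. Time passes only in rows, so rows that do not move let the fingers close. It gives the time, the measured TCP pose, the force and the opening at its end, in the units of the state.
- robot.get_obs(): the state, without advancing time (a new reading comes with each control period).
- robot.camera(name): name is "side" or "top"; returns a dict with "pixels" (420x560x3 uint8, red, green, blue), "camera_matrix" (3x3 intrinsics, pixels), "k1" (the pictures are not rectified: a ray, as slopes to the right and down, at radius r is drawn at 1 + k1 r^2 times it, then the intrinsics apply), "R" (3x3) and "t" (3): a world point X has camera coordinates R X + t. Camera axes: x right, y down, z forward; pixel columns grow to the right and rows downward; lengths in m; the calibration is good to about 2 mm. A picture is of the moment at which its call begins. There is no depth.
- robot.job_done(): hands the job in, once; it reports no verdict.
The state is a dict: "time_s": time; "qpos": joint angles; "joint_velocities": joint speeds; "joint_efforts": joint torques, N m; "tool_pos": TCP position; "tool_rot": TCP orientation; "ft_force": force on the tool from outside, world axes, zero at the start; "ft_torque": the same for the moment, N m; "gripper_width": finger opening in m.
Only numpy, scipy, OpenCV 4.12 (cv2) and the standard library are available. Lean on these libraries where they do the work, as an engineer would, in place of code of your own. Each camera call takes 0.05 s, during which the arm holds its last target.

TASK

Get the camera microscope ready and take its picture by pressing three keys gently with a fingertip, in this order: the yellow lamp key on the microscope's base, then the green camera key, then the blue picture key. Push each key well down; it stays down by itself when you let go. Leave the red and white keys up, do not pick up, tip or shove the pods that carry the keys, and leave everything else on the bench where it is.

Things in the scene. Friction and masses are not known exactly. Their poses are not given: they have to be found in the camera images.
- lamp_key (a joint): yellow latching push key on the microscope's base (round, 36 mm across, vertical travel 18 mm): 0 = up (its top 22 mm above the dark collar, 24 mm above the base), 0.018 = hard against its stop. It starts to move at about 3 N, needs about 6 N at 0.008 and 9 N at 0.018 (25 N is too hard). Released, it stays down: where it was left, or, if pushed beyond about 0.0085, it comes back to about there. More than 0.005 counts as pressed; 0.008 to 0.014 is a good push.
- lamp_key_top (a point): centre of the yellow key's flat top face; it moves down with the key; built into the microscope's base 89 mm above the table when up
- microscope: fixed ivory camera microscope. Origin on the table straight below the yellow key. Its base is 200 mm (its x) by 400 mm (its y, from -50 to +350), top 65 mm above the table; a white stage disc lies at y = +160 under the head, whose lowest part (black ring light, radius 58 mm) is 205 mm above the table and about 100 mm from the key's axis; steel pillar at y = +300; overall height 440 mm
- green_pod: loose round ivory control pod with a green key, to be pressed; 74 mm across, housing 30 mm high, about 300 g on a rubber foot; origin at the centre of its underside, z up
- green_key (a joint): green latching push key of the green pod, same kind as the yellow key (36 mm across, 18 mm travel, 3 N rising to 9 N, stays down at up to about 0.0085): 0 = up, 0.018 = at its stop; more than 0.005 counts as pressed
- green_key_top (a point): centre of the green key's flat top face; it moves down with the key; 53 mm above the table when up
- blue_pod: loose round ivory control pod with a blue key, to be pressed; 74 mm across, housing 30 mm high, about 300 g on a rubber foot; origin at the centre of its underside, z up
- blue_key (a joint): blue latching push key of the blue pod, same kind as the yellow key (36 mm across, 18 mm travel, 3 N rising to 9 N, stays down at up to about 0.0085): 0 = up, 0.018 = at its stop; more than 0.005 counts as pressed
- blue_key_top (a point): centre of the blue key's flat top face; it moves down with the key; 53 mm above the table when up
- red_pod: loose round ivory control pod with a red key, must be left up; 74 mm across, housing 30 mm high, about 300 g on a rubber foot; origin at the centre of its underside, z up
- red_key (a joint): red latching push key of the red pod, same kind as the yellow key (36 mm across, 18 mm travel, 3 N rising to 9 N, stays down at up to about 0.0085): 0 = up, 0.018 = at its stop; must stay up
- red_key_top (a point): centre of the red key's flat top face; it moves down with the key; 53 mm above the table when up
- white_pod: loose round ivory control pod with a white key, must be left up; 74 mm across, housing 30 mm high, about 300 g on a rubber foot; origin at the centre of its underside, z up
- white_key (a joint): white latching push key of the white pod, same kind as the yellow key (36 mm across, 18 mm travel, 3 N rising to 9 N, stays down at up to about 0.0085): 0 = up, 0.018 = at its stop; must stay up
- white_key_top (a point): centre of the white key's flat top face; it moves down with the key; 53 mm above the table when up
- dish: closed pale specimen dish with a brown sample, 90 mm across, 16 mm high; loose bystander, origin at the centre of its underside
- lens: bright metal spare lens standing upright, 42 mm across, 50 mm high; loose bystander, origin at the centre of its underside
- jar: amber sample jar, 44 mm across, 62 mm high; loose bystander, origin at the centre of its underside
- tweezers: steel tweezers lying along their x, 120 mm long, 8 mm high; loose bystander, origin at the centre of its underside
- lens_cap: grey lens cap, 56 mm across, 12 mm high; loose bystander, origin at the centre of its underside
- slide_box: blue slide box, 60 by 100 mm, 32 mm high; loose bystander, origin at the centre of its underside
Mind the look-alikes: they are no part of the job. What is shaped like the blue_pod but turquoise is not meant.

How it is judged:
By the outcome, as a careful person would: the job done as asked, in the order asked, and still so for the second after the job is handed in, with the robot touching nothing.
It also fails if it takes over 53 s, if anything falls off the work surface, if the arm or the gripper's body presses on something with over 40 N, if the wrist force passes 120 N, or if a joint passes its speed limit or range.

## Working session

There is one attempt and no reset: what is moved stays moved. The work goes in short steps, Python scripts to look and compute and a tool call to move; the robot and the scene stay as the last step left them, time stands still between calls to the robot, and variables do not carry over. Pictures are saved under pics/ and viewed, and the job is handed in when it is done.

Besides the shell and the picture viewer there is one more tool, called after "Emit:" as name(argument=value, ...) on one line, values as JSON. play_rows: Moves the arm, as the interface text tells. Its arguments: {"type":"object","properties":{"increments":{"type":"array","items":{"type":"array"}}},"required":["increments"]}

```bash
mkdir -p pics; cat > h.py <<'E'
import numpy as np, cv2, pickle
from cell import robot
def shot(n,tag):
    c=robot.camera(n); cv2.imwrite(f'pics/{tag}.png',c['pixels'][:,:,::-1]); pickle.dump(c,open(f'{tag}.pkl','wb')); return c
def ray(c,u,v):
    K=c['camera_matrix']; d=np.array([(u-K[0,2])/K[0,0],(v-K[1,2])/K[1,1]]); s=d.copy()
    for _ in range(30): s=d/(1+c['k1']*(s@s))
    R=np.array(c['R']);t=np.array(c['t'])
    return -R.T@t, R.T@np.array([s[0],s[1],1])
def plane(c,u,v,z):
    o,d=ray(c,u,v); return o+d*(z-o[2])/d[2]
def tri(c1,p1,c2,p2):
    o1,d1=ray(c1,*p1);o2,d2=ray(c2,*p2)
    A=np.stack([d1,-d2],1);s=np.linalg.lstsq(A,o2-o1,rcond=None)[0]
    a=o1+s[0]*d1;b=o2+s[1]*d2
    return (a+b)/2,np.linalg.norm(a-b)
E
python3 - <<'E'
from h import *
for n in('top','side'):
    c=shot(n,n+'0'); print(n,c['camera_matrix'],c['k1'],c['R'],c['t'])
print(robot.get_obs())
E
```

```text
top [[433.23526241   0.         275.12257698]
 [  0.         433.23526241 206.27485323]
 [  0.           0.           1.        ]] 0.021544432060972264 [[ 0.00848134 -0.99982322 -0.016781  ]
 [-0.98417551 -0.00537591 -0.17711482]
 [ 0.1769933   0.01801762 -0.98404712]] [-0.01114137  0.55000069  0.99549304]
side [[532.0526212    0.         278.72042786]
 [  0.         532.0526212  211.30396198]
 [  0.           0.           1.        ]] -0.1518737495422608 [[ 0.96293889 -0.26871138  0.02330017]
 [-0.10796617 -0.46317782 -0.87966449]
 [ 0.24716798  0.84454751 -0.47502367]] [-0.55141555  0.14655699  1.04470361]
{'time_s': 0.1, 'qpos': array([-1.24357486e+00,  3.51198633e-01,  1.65235619e+00, -1.18231933e-05,
        1.13911100e+00, -8.45664224e-02]), 'joint_velocities': array([-0.00241751, -0.00317581, -0.00238817,  0.00090172,  0.00142052,
       -0.00048112]), 'joint_efforts': array([ 3.41755185e-05, -5.06836939e+01, -2.91878092e+01, -1.37197553e-04,
        2.57775740e-03,  8.47070510e-06]), 'tool_pos': array([ 0.22008152, -0.50373328,  0.24180482]), 'tool_rot': array([-3.07419476e+00, -6.42064536e-01,  2.20688478e-04]), 'ft_force': array([-0.08542388,  0.9744185 , -1.24829315]), 'ft_torque': array([ 0.01794816,  0.0222954 , -0.01550804]), 'gripper_width': 0.08553109862664582}
```

View pics/top0.png

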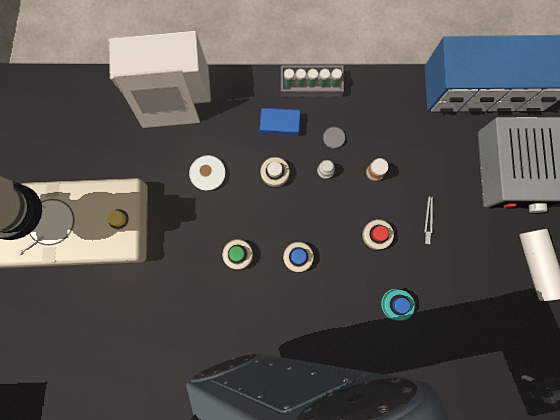

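View pics/side0.png

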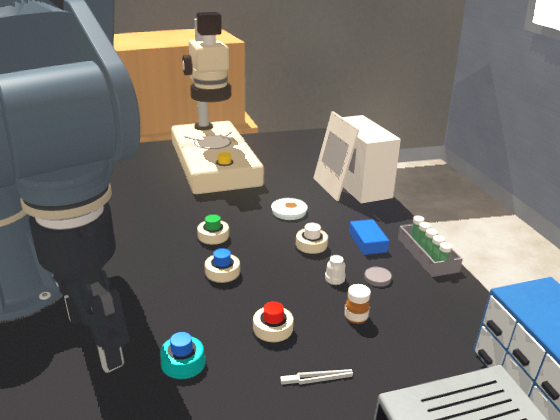

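Candidates for blue: (298,257) in the top view, an ivory pod with a blue key, and (402,305), a turquoise pod with a blue key, which is the look-alike. The ivory one fits. Yellow is at (117,218) and green at (237,254). Next I'll measure them and check an enlarged crop.

```bash
python3 - <<'E'
from h import *
T=pickle.load(open('top0.pkl','rb'));S=pickle.load(open('side0.pkl','rb'))
seeds={'yellow':((117,218),(224,159),.089),'green':((237,254),(213,223),.053),'blue':((298,257),(222,258),.053),'red':((380,234),(274,313),.053),'turq':((402,305),(181,345),.053)}
hue={'yellow':(15,35),'green':(45,80),'blue':(103,125),'turq':(103,125)}
for k,(a,b,z) in seeds.items():
    cs=[]
    for c,p in((T,a),(S,b)):
        h=cv2.cvtColor(c['pixels'],cv2.COLOR_RGB2HSV)
        H=h[...,0]
        m=((H<8)|(H>172)) if k=='red' else (H>=hue[k][0])&(H<=hue[k][1])
        m=(m&(h[...,1]>(150))&(h[...,2]>50)).astype(np.uint8)
        n,l,st,ce=cv2.connectedComponentsWithStats(m)
        i=min([i for i in range(1,n) if st[i,4]>25],key=lambda i:np.hypot(*(ce[i]-p)))
        # bright top face
        mm=(l==i); V=h[...,2][mm]; thr=0.5*(np.percentile(V,95)+np.percentile(V,5))
        t=mm&(h[...,2]>thr); y,x=np.nonzero(t)
        cs.append((ce[i],st[i],np.array([x.mean(),y.mean()]),t.sum()))
    X,e=tri(T,cs[0][0],S,cs[1][2])
    print(k,[ (c[0].round(1),c[1],c[2].round(1),c[3]) for c in cs]);print('  tri',X.round(4),round(e,4),'plane top',plane(T,*cs[0][0],z).round(4),'side bright',plane(S,*cs[1][2],z).round(4))
t=cv2.resize(T['pixels'][190:330,70:430],None,fx=2.2,fy=2.2,interpolation=cv2.INTER_CUBIC)
s=cv2.resize(S['pixels'][140:380,150:310],None,fx=2.4,fy=2.4,interpolation=cv2.INTER_CUBIC)
cv2.imwrite('pics/ct.png',t[:,:,::-1]);cv2.imwrite('pics/cs.png',s[:,:,::-1])
E
```

```text
yellow [(array([115.2, 217.3]), array([108, 210,  17,  16, 146], dtype=int32), array([113.8, 216.9]), np.int64(118)), (array([224. , 157.9]), array([218, 152,  13,  13, 146], dtype=int32), array([223.8, 157.6]), np.int64(129))]
  tri [0.5173 0.3669 0.0764] 0.001 plane top [0.5149 0.362  0.089 ] side bright [0.5126 0.3371 0.089 ]Traceback (most recent call last):
  File "<stdin>", line 13, in <module>
ValueError: min() iterable argument is empty
```

```bash
python3 - <<'E'
from h import *
T=pickle.load(open('top0.pkl','rb'));S=pickle.load(open('side0.pkl','rb'))
t=cv2.resize(T['pixels'][190:330,70:430],None,fx=2.2,fy=2.2,interpolation=cv2.INTER_CUBIC)
cv2.imwrite('pics/ct.png',t[:,:,::-1])
def mk(c,ps,r=20,f=9):
    return np.hstack([cv2.resize(c['pixels'][y-r:y+r,x-r:x+r],None,fx=f,fy=f,interpolation=cv2.INTER_NEAREST) for x,y in ps])
f=6.6
A=mk(T,[(117,218),(237,254),(298,257)],20,f);B=mk(S,[(224,159),(213,225),(222,260)],20,f)
cv2.imwrite('pics/cs.png',np.vstack([A,B])[:,:,::-1])
for c,p in((T,(117,218)),(T,(237,254)),(T,(298,257)),(S,(224,156)),(S,(213,220)),(S,(222,256))):
    print(p,cv2.cvtColor(c['pixels'],cv2.COLOR_RGB2HSV)[p[1],p[0]])
E
```

```text
(117, 218) [ 21 148 134]
(237, 254) [ 64 117 166]
(298, 257) [108 149 188]
(224, 156) [ 23 203 192]
(213, 220) [ 67 174 240]
(222, 256) [101 156 255]
```

View pics/ct.png

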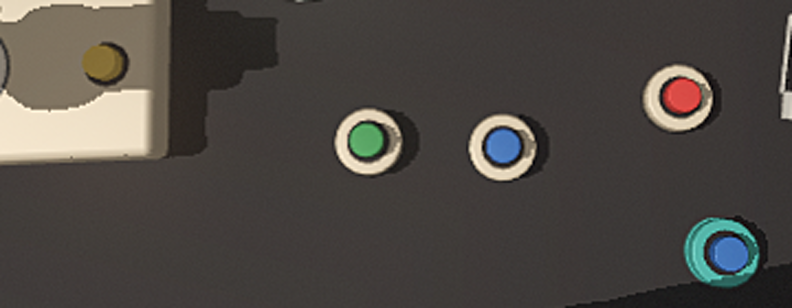

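View pics/cs.png

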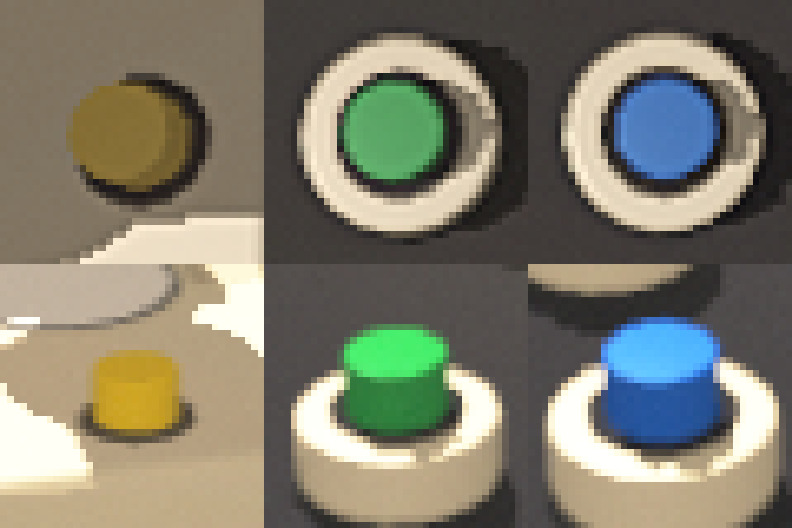

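```bash
python3 - <<'E'
from h import *
T=pickle.load(open('top0.pkl','rb'));S=pickle.load(open('side0.pkl','rb'))
hand={'yellow':((114.4,217.3),(224.1,154.0),.089),'green':((236,253.3),(212.5,217.9),.053),'blue':((298.4,256.2),(221.6,252.5),.053)}
def face(c,p,r=2.0,tol=22):
    im=cv2.cvtColor(c['pixels'],cv2.COLOR_RGB2LAB).astype(float)
    x,y=map(lambda q:int(round(q)),p)
    ref=im[y-1:y+2,x-2:x+3].reshape(-1,3).mean(0)
    m=(np.linalg.norm(im-ref,axis=2)<tol).astype(np.uint8)
    n,l,st,ce=cv2.connectedComponentsWithStats(m,connectivity=4)
    i=l[y,x]; return ce[i],st[i]
for k,(a,b,z) in hand.items():
    tol=12 if k=='yellow' else 25
    ca,sa=face(T,a,tol=tol);cb,sb=face(S,b,tol=tol)
    print(k,ca.round(1),sa,cb.round(1),sb)
    for A,B in((a,b),(ca,cb)):
        X,e=tri(T,A,S,B);print('  tri',X.round(4),round(e,4),'top',plane(T,*A,z).round(4),'side',plane(S,*B,z).round(4))
E
```

```text
yellow [114.4 217.4] [107 210  15  15 177] [224.1 157.4] [218 152  13  12 110]
  tri [0.5166 0.364  0.088 ] 0.0031 top [0.5149 0.3638 0.089 ] side [0.5178 0.3617 0.089 ]
  tri [0.5177 0.3687 0.0761] 0.002 top [0.5147 0.3637 0.089 ] side [0.5135 0.3383 0.089 ]
green [236.  253.5] [229 247  15  14 164] [212.2 218. ] [205 215  15   7  82]
  tri [0.4378 0.0839 0.0515] 0.0031 top [0.4362 0.0839 0.053 ] side [0.439  0.0813 0.053 ]
  tri [0.4373 0.0839 0.0513] 0.0028 top [0.4358 0.0839 0.053 ] side [0.4383 0.0808 0.053 ]
blue [298.4 256. ] [291 249  15  15 170] [221.4 252.9] [214 249  16   9 112]
  tri [ 0.4321 -0.0633  0.052 ] 0.0032 top [ 0.4304 -0.0631  0.053 ] side [ 0.4334 -0.0649  0.053 ]
  tri [ 0.4321 -0.0632  0.0509] 0.0023 top [ 0.4309 -0.063   0.053 ] side [ 0.4328 -0.0664  0.053 ]
```

The enlarged crops confirm that the ivory pod at top-view (298,257) is the blue one meant; the turquoise pod is at (402,305). The measured top heights (0.088, 0.051 and 0.051) match the text. I'll close the jaws and travel high towards the yellow key.

Emit:
play_rows(increments=[[[1,-1.1,0],0,0],[[2,-2.2,0],0,0],[[2,-2.2,0],0,0],[[2,-2.2,0],0,0],[[2,-2.2,0],0,0],[[2,-2.2,0],0,0],[[2,-2.2,0],0,0],[[2,-2.2,0],0,0],[[2,-2.2,0],0,0],[[2,-2.2,0],0,0],[[2,-2.2,0],0,0],[[2,-2.2,0],0,0]])

```text
time_s: 1.1
tool_pos: [0.3297, -0.1786, 0.2422]
tool_rot: [-3.075, -0.642, 0.0]
ft_force: [0.3, 0.2, 0.0]
gripper_width: 0.0002
```

Emit:
play_rows(increments=[[[2,-2.2,0],0,0],[[2,-2.2,0],0,0],[[2,-2.2,0],0,0],[[2,-2.2,0],0,0],[[2,-2.2,0],0,0],[[2,-2.2,0],0,0],[[2,-2.2,0],0,0],[[2,-2.2,0],0,0],[[2,-2.2,0],0,0],[[2,-2.2,0],0,0],[[1,-1.1,0],0,0],[[0,0,0],0,0]])

```text
time_s: 2.1
tool_pos: [0.4301, 0.1178, 0.242]
tool_rot: [-3.074, -0.646, 0.0]
ft_force: [-0.0, -0.5, -0.8]
gripper_width: 0.0001
```

Emit:
play_rows(increments=[[[1.8,-1.9,0],0,0],[[1.8,-1.9,0],0,0],[[1.8,-1.9,0],0,0],[[1.8,-1.9,0],0,0],[[1.8,-1.9,0],0,0],[[1.8,-1.9,0],0,0],[[1.8,-1.9,0],0,0],[[0,0,0],0,0]])

```text
time_s: 2.77
tool_pos: [0.4927, 0.2902, 0.2419]
tool_rot: [-3.074, -0.644, -0.0]
ft_force: [-0.1, 0.4, 0.3]
gripper_width: 0.0001
```

```bash
python3 - <<'E'
from h import *
a=shot('side','s1')['pixels'];b=shot('top','t1')['pixels']
A=cv2.resize(a[0:240,60:340],None,fx=1.4,fy=1.4);B=cv2.resize(b[60:300,0:280],None,fx=1.4,fy=1.4)
cv2.imwrite('pics/v1.png',np.hstack([A,B])[:,:,::-1]);o=robot.get_obs();print(o['tool_pos'],o['qpos'])
E
```

```text
[0.49174075 0.28752443 0.24173102] [ 4.47471665e-01  3.87409659e-01  1.59967275e+00 -2.33156819e-04
  1.15575654e+00  1.60593838e+00]
```

View pics/v1.png

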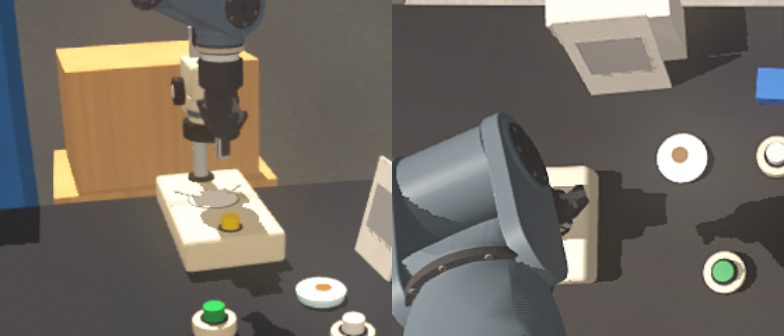

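```bash
python3 - <<'E'
from h import *
T=pickle.load(open('t1.pkl','rb'));S=pickle.load(open('s1.pkl','rb'))
for c in(T,S): print('cam',ray(c,0,0)[0])
a=S['pixels'];b=T['pixels'];cv2.imwrite('pics/v2.png',np.hstack([a[:,:400],b[:,:400]])[:,:,::-1])
# gripper bottom
def proj(c,X):
    x=np.array(c['R'])@X+np.array(c['t']);s=x[:2]/x[2];s=s*(1+c['k1']*(s@s));K=c['camera_matrix'];return (K[:2,:2]@s+K[:2,2]).round(0)
for z in(.23,.3,.4,.5,.6): print(z,proj(T,np.array([.492,.288,z])),proj(S,np.array([.492,.288,z])))
E
```

```text
cam [ 0.3651961  -0.02611906  1.07683838]
cam [ 0.28858539 -0.96259153  0.638028  ]
0.23 [124. 218.] [218. 113.]
0.3 [111. 212.] [217.  85.]
0.4 [ 86. 202.] [216.  43.]
0.5 [ 53. 188.] [215.  -0.]
0.6 [  7. 169.] [215. -46.]
```

View pics/v2.png

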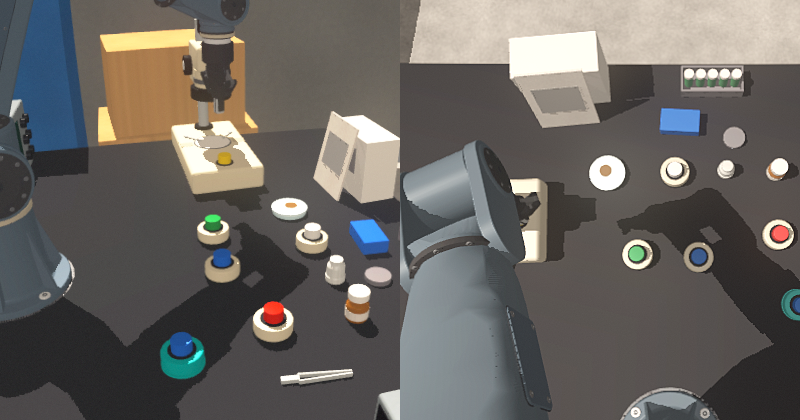

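```bash
cat >> h.py <<'E'
def proj(c,X):
    x=np.array(c['R'])@np.array(X)+np.array(c['t']);s=x[:2]/x[2];s=s*(1+c['k1']*(s@s));K=c['camera_matrix'];return (K[:2,:2]@s+K[:2,2]).round(1)
E
python3 - <<'E'
from h import *
T0=pickle.load(open('top0.pkl','rb'));S0=pickle.load(open('side0.pkl','rb'));T=pickle.load(open('t1.pkl','rb'));S=pickle.load(open('s1.pkl','rb'))
print('disc',plane(T0,52,222,.067),'base corners',plane(T0,147,262,.065),plane(T0,147,179,.065), plane(T0,5,266,.065))
for z in(.205,.25,.3,.35,.4,.44): print(z,proj(S0,[.516,.523,z]),proj(T0,[.516,.523,z]))
for z in (.45,.5,.55): print('stub',z,(plane(T,3,185,z)-[.492,.288,z])[:2].round(3),'plate',(plane(T,122,240,z)-[.492,.288,z])[:2].round(3),(plane(T,75,142,z)-[.492,.288,z])[:2].round(3))
a=cv2.resize(S0['pixels'][0:140,150:270],None,fx=3.3,fy=3.3);b=cv2.resize(S['pixels'][0:140,150:270],None,fx=3.3,fy=3.3)
cv2.imwrite('pics/v3.png',np.hstack([a,b])[:,:,::-1])
cv2.imwrite('pics/v4.png',cv2.resize(np.hstack([T0['pixels'][120:300,0:160],T['pixels'][120:300,0:160]]),None,fx=2.4,fy=2.4)[:,:,::-1])
E
```

```text
disc [0.50623467 0.51882675 0.067     ] base corners [0.41385988 0.28935424 0.065     ] [0.6122363  0.30154697 0.065     ] [0.40295198 0.61810364 0.065     ]
0.205 [212.6  96. ] [ 14.9 207.8]
0.25 [212.2  80.7] [  0.8 203.7]
0.3 [211.7  63.3] [-16.9 198.8]
0.35 [211.2  45.5] [-36.9 193.1]
0.4 [210.8  27.3] [-59.8 186.6]
0.44 [210.5  12.5] [-80.7 180.7]
stub 0.45 [0.016 0.102] plate [-0.065 -0.08 ] [0.083 0.001]
stub 0.5 [0.004 0.069] plate [-0.07  -0.099] [ 0.066 -0.024]
stub 0.55 [-0.007  0.036] plate [-0.075 -0.118] [ 0.05  -0.049]
```

View pics/v3.png

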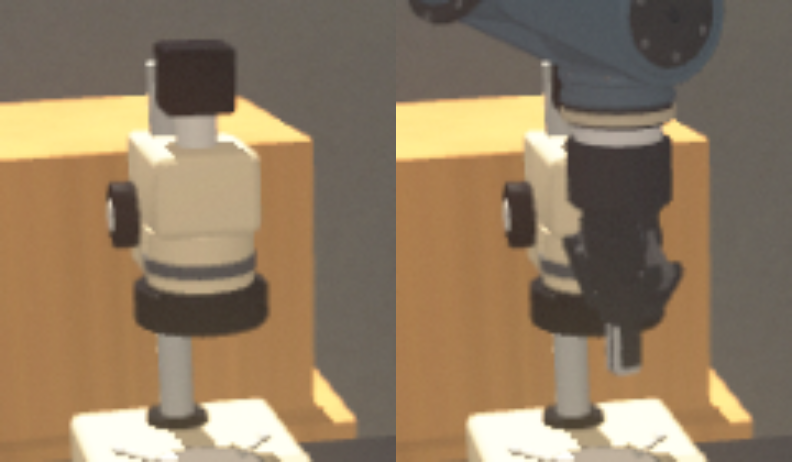

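View pics/v4.png

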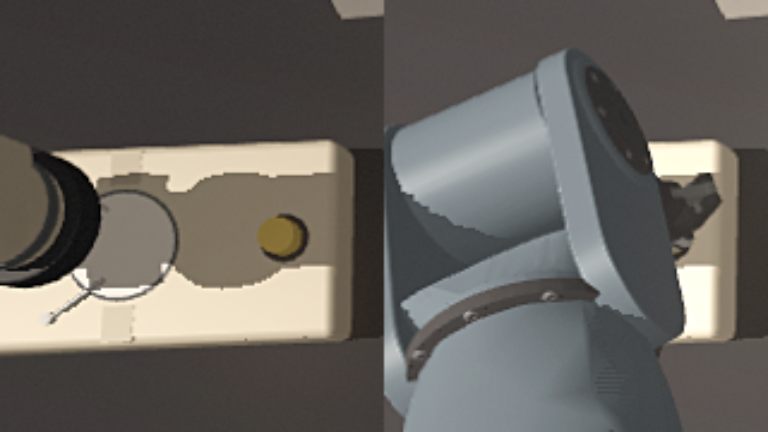

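The pictures show a wide wrist housing at J5. If the closed jaws went straight over the yellow key, that housing would come close to the microscope head at about (0.506, 0.52). I'll open the jaws and press with the finger on the head side instead, which puts the tool axis about 5 cm further from the head.

Emit:
play_rows(increments=[[[1,-0.2,0],0,8.5],[[1.1,-0.2,0],0,8.5],[[1.1,-0.2,0],0,8.5],[[1,-0.2,0],0,8.5],[[1,-0.2,0],0,8.5],[[0,0,1.5],0,8.5],[[0,0,1.5],0,8.5],[[0,0,1.5],0,8.5],[[0,0,1.5],0,8.5],[[0,0,1],0,8.5],[[0,0,0],0,8.5],[[0,0,0],0,8.5]])

```text
time_s: 3.87
tool_pos: [0.5355, 0.3172, 0.1724]
tool_rot: [3.075, 0.641, -0.001]
ft_force: [-0.3, 0.7, 0.4]
gripper_width: 0.085
```

```bash
python3 - <<'E'
from h import *
S=shot('side','s2');T=shot('top','t2')
A=cv2.resize(S['pixels'][0:200,150:280],None,fx=2.9,fy=2.9);B=cv2.resize(T['pixels'][100:300,0:140],None,fx=2.9,fy=2.9)
cv2.imwrite('pics/v5.png',np.hstack([A,B])[:,:,::-1]);o=robot.get_obs();print(o['tool_pos'],o['tool_rot'],o['ft_force'],o['gripper_width'],o['time_s'])
E
```

```text
[0.53597457 0.31775297 0.17335303] [-3.07503709e+00 -6.41710436e-01 -2.03065485e-03] [ 0.18807824  0.04512846 -0.14977399] 0.08492495007932091 3.9667
```

View pics/v5.png

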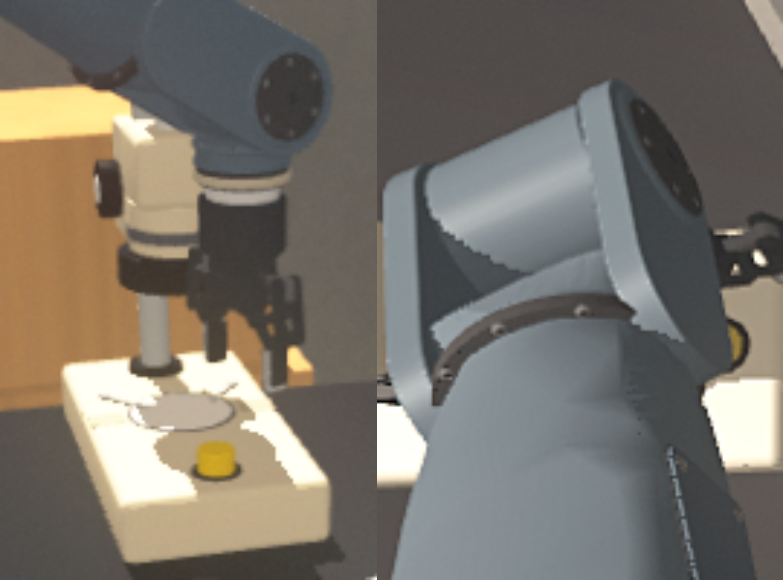

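```bash
python3 - <<'E'
from h import *
T=pickle.load(open('t2.pkl','rb'));tc=np.array([.536,.3178])
q=np.arctan2(tc[1],tc[0]);r=np.array([np.cos(q),np.sin(q)]);t=np.array([-r[1],r[0]])
for n,u,v in(('right face ctr',100,153),('right far corner',84,129),('right near',120,225),('left top edge far',3,162),('left mid',1,190),('left near',7,240)):
  for z in(.4,.44,.48):
    d=plane(T,u,v,z)[:2]-tc;print(n,z,'radial',round(d@r,3),'tang',round(d@t,3))
E
```

```text
right face ctr 0.4 radial 0.009 tang -0.058
right face ctr 0.44 radial -0.011 tang -0.067
right face ctr 0.48 radial -0.03 tang -0.076
right far corner 0.4 radial 0.059 tang -0.054
right far corner 0.44 radial 0.037 tang -0.063
right far corner 0.48 radial 0.014 tang -0.072
right near 0.4 radial -0.113 tang -0.033
right near 0.44 radial -0.126 tang -0.044
right near 0.48 radial -0.138 tang -0.054
left top edge far 0.4 radial 0.075 tang 0.084
left top edge far 0.44 radial 0.051 tang 0.067
left top edge far 0.48 radial 0.028 tang 0.049
left mid 0.4 radial 0.034 tang 0.106
left mid 0.44 radial 0.013 tang 0.087
left mid 0.48 radial -0.009 tang 0.068
left near 0.4 radial -0.045 tang 0.13
left near 0.44 radial -0.062 tang 0.11
left near 0.48 radial -0.078 tang 0.09
```

```bash
python3 - <<'E'
from h import *
S=pickle.load(open('s2.pkl','rb'))
for z in(.15,.16,.17,.18): print(z,proj(S,[.516,.363,z]),proj(S,[.556,.272,z]))
E
```

```text
0.15 [222.8 132.6] [244.8 143.5]
0.16 [222.8 129.1] [244.8 139.8]
0.17 [222.7 125.5] [244.8 136. ]
0.18 [222.6 121.9] [244.8 132.3]
```

Emit:
play_rows(increments=[[[0,0,1.5],0,8.5],[[0,0,1.5],0,8.5],[[0,0,1.5],0,8.5],[[0,0,1.5],0,8.5],[[0,0,1],0,8.5],[[0,0,0.3],0,8.5],[[0,0,0],0,8.5],[[0,0,0],0,8.5]])

```text
time_s: 4.63
tool_pos: [0.536, 0.3182, 0.1002]
tool_rot: [-3.075, -0.642, -0.002]
ft_force: [0.4, 0.4, 0.8]
gripper_width: 0.0852
```

```bash
python3 - <<'E'
from h import *
S=shot('side','s3');T=shot('top','t3')
A=cv2.resize(S['pixels'][0:200,150:280],None,fx=2.9,fy=2.9);B=cv2.resize(T['pixels'][100:300,0:140],None,fx=2.9,fy=2.9)
cv2.imwrite('pics/v6.png',np.hstack([A,B])[:,:,::-1]);o=robot.get_obs();print(o['tool_pos'],o['tool_rot'],o['ft_force'],o['gripper_width'],o['time_s'])
E
```

```text
[0.53605064 0.31819675 0.10038459] [-3.07481373e+00 -6.42202078e-01 -2.51538069e-03] [-0.17977098  0.67417996 -0.14671485] 0.08468905388108859 4.7333
```

View pics/v6.png

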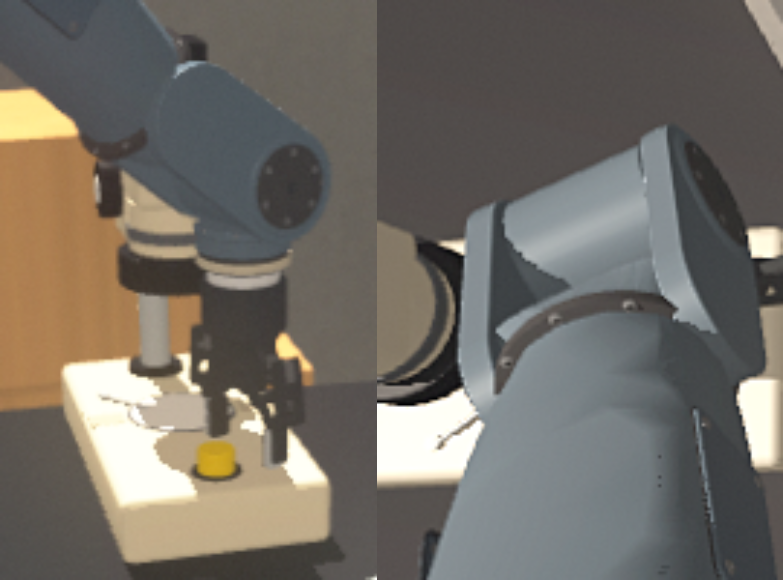

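The left finger stands just over the yellow key (fingertip at crop (218,433), key top at (215,450)), and the wrist clears the head. I'll lower it in small steps.

Emit:
play_rows(increments=[[[0,0,0.4],0,8.5],[[0,0,0.4],0,8.5],[[0,0,0.3],0,8.5],[[0,0,0.3],0,8.5],[[0,0,0],0,8.5],[[0,0,0],0,8.5]])

```text
time_s: 5.23
tool_pos: [0.5355, 0.3179, 0.0851]
tool_rot: [3.075, 0.642, -0.001]
ft_force: [0.1, -0.5, 0.6]
gripper_width: 0.0848
```

Emit:
play_rows(increments=[[[0,0,0.2],0,8.5],[[0,0,0.1],0,8.5],[[0,0,0],0,8.5],[[0,0,0],0,8.5]])

```text
time_s: 5.57
tool_pos: [0.5356, 0.318, 0.0824]
tool_rot: [-3.075, -0.642, -0.0]
ft_force: [0.7, -0.4, 2.4]
gripper_width: 0.0847
```

Emit:
play_rows(increments=[[[0,0,0.2],0,8.5],[[0,0,0.1],0,8.5],[[0,0,0],0,8.5],[[0,0,0],0,8.5]])

```text
time_s: 5.9
tool_pos: [0.5356, 0.318, 0.0793]
tool_rot: [-3.075, -0.642, -0.0]
ft_force: [-0.1, 0.7, 3.2]
gripper_width: 0.085
```

Emit:
play_rows(increments=[[[0,0,0.2],0,8.5],[[0,0,0.1],0,8.5],[[0,0,0],0,8.5],[[0,0,0],0,8.5]])

```text
time_s: 6.23
tool_pos: [0.5356, 0.318, 0.0763]
tool_rot: [-3.075, -0.642, -0.0]
ft_force: [0.0, 0.3, 3.8]
gripper_width: 0.0848
```

Emit:
play_rows(increments=[[[0,0,0.2],0,8.5],[[0,0,0.2],0,8.5],[[0,0,0.1],0,8.5],[[0,0,0],0,8.5],[[0,0,0],0,8.5]])

```text
time_s: 6.65
tool_pos: [0.5357, 0.318, 0.0715]
tool_rot: [-3.075, -0.642, -0.001]
ft_force: [-1.0, -0.1, 5.4]
gripper_width: 0.085
```

```bash
python3 - <<'E'
from h import *
S=shot('side','s4')
A=cv2.resize(S['pixels'][90:200,150:280],None,fx=5,fy=5)
cv2.imwrite('pics/v7.png',A[:,:,::-1]);o=robot.get_obs();print(o['tool_pos'],o['ft_force'],o['ft_torque'],o['gripper_width'],o['time_s'])
E
```

```text
[0.53563708 0.31802503 0.07144764] [-0.09493626 -1.05540304  4.4895923 ] [0.1941295  0.1688177  0.00926849] 0.08490279615135671 6.7
```

View pics/v7.png

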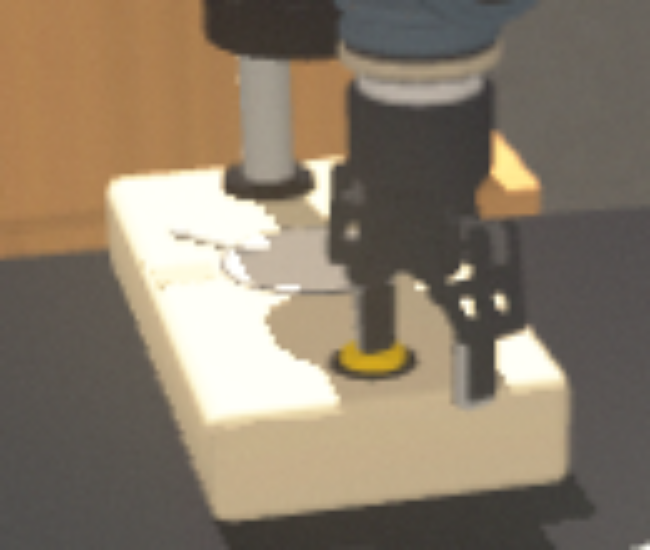

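```bash
python3 - <<'E'
from h import *
for f in('s3','s4'):
    S=pickle.load(open(f+'.pkl','rb'));h=cv2.cvtColor(S['pixels'],cv2.COLOR_RGB2HSV)[140:175,205:245]
    m=(h[...,0]>15)&(h[...,0]<35)&(h[...,1]>170)
    y,x=np.nonzero(m);print(f,x.min()+205,x.max()+205,y.min()+140,y.max()+140)
    for u in (218,220,230): print(u,h[:,u-205,2][8:30])
for z in (.067,.072,.075,.08,.089): print(z,proj(S,[.516,.363,z]))
o=[]
E
```

```text
s3 218 230 152 163
218 [132 182 185 185 184 186 190 190 189 189 189 190 169 170 157  87  81 168
 183 185 184 185]
220 [158 176 182 185 181 192 195 193 202 204 205 204 205 205 202 187  87 101
 183 182 183 185]
230 [180 181 180 180 183 185 189 185 185 185 185 164 166 165 147  92  82 167
 182 183 185 194]
s4 218 230 159 163
218 [131 181 184 186 186 185 185 185 185 185 184 189 161 168 157  83  79 168
 186 182 185 185]
220 [142 161 164 163 178 178 178 166 180 181 187 194 193 196 201 187  88 100
 183 185 184 185]
230 [178 181 180 179 180 182 184 185 183 182 184 167 172 167 145  90  82 168
 182 182 187 194]
0.067 [223.5 161.4]
0.072 [223.5 159.7]
0.075 [223.5 158.7]
0.08 [223.4 157. ]
0.089 [223.4 153.9]
```

```bash
python3 - <<'E'
from h import *
for f in('s3','s4'):
    S=pickle.load(open(f+'.pkl','rb'));h=cv2.cvtColor(S['pixels'],cv2.COLOR_RGB2HSV)
    for u in (218,219,229,230): print(f,u,h[150:166,u,1])
o=robot.get_obs();print(o['ft_force'])
E
```

```text
s3 218 [ 74  76  75 106 150 169 169 174 169 169 190 189 182 100  76  74]
s3 219 [ 72  73  72 165 210 202 208 209 211 208 212 207 209 166  72  72]
s3 229 [ 70  73  85 188 209 208 211 208 207 209 209 209 206 180  66  68]
s3 230 [ 72  71  71 102 159 183 181 181 181 194 190 185 175 108  65  72]
s4 218 [ 73  73  74  73  73  74  73  76  73 130 190 191 182 108  68  74]
s4 219 [ 73  74  74  72  74  74  73  74 107 202 208 206 207 169  62  71]
s4 229 [ 70  69  69  70  70  71  68  75 135 201 213 217 203 185  59  68]
s4 230 [ 71  71  69  71  73  72  71  74  94 173 190 197 181 113  68  70]
[-0.09493626 -1.05540304  4.4895923 ]
```

The key is well down; the picture puts travel at about 11–16 mm, and the force is about 5 N. I'll lift straight off and verify.

Emit:
play_rows(increments=[[[0,0,-0.3],0,8.5],[[0,0,-0.5],0,8.5],[[0,0,-1],0,8.5],[[0,0,-1.5],0,8.5],[[0,0,-1.5],0,8.5],[[0,0,-1.5],0,8.5],[[0,0,-1.5],0,8.5],[[0,0,-1.5],0,8.5],[[0,0,-1.5],0,8.5],[[0,0,-1],0,8.5],[[0,0,0],0,8.5]])

```text
time_s: 7.62
tool_pos: [0.5362, 0.3183, 0.1919]
tool_rot: [-3.074, -0.642, -0.005]
ft_force: [0.1, 0.5, 0.9]
gripper_width: 0.085
```

```bash
python3 - <<'E'
from h import *
S=shot('side','s5')
A=cv2.resize(S['pixels'][100:200,150:280],None,fx=5,fy=5)
cv2.imwrite('pics/v8.png',A[:,:,::-1]);o=robot.get_obs();print(o['tool_pos'],o['ft_force'],o['time_s'])
for f in('side0','s5'):
    C=pickle.load(open(f+'.pkl','rb'));h=cv2.cvtColor(C['pixels'],cv2.COLOR_RGB2HSV)
    for u in (219,224,229): print(f,u,h[148:166,u,1])
E
```

```text
[0.53576945 0.31806833 0.1903217 ] [ 0.54512482 -0.03368352  0.12131724] 7.6667
side0 219 [ 57  76  77  75  74 165 207 203 204 209 208 203 207 209 205 164  75  75]
side0 224 [ 72  73  72  76 170 203 201 206 203 207 211 213 207 210 203 207 155  75]
side0 229 [ 73  72  73  73  86 185 205 205 210 206 203 206 204 202 201 179  80  71]
s5 219 [ 58  75  75  75  75  76  75  75 171 205 202 208 205 205 205 169  77  68]
s5 224 [ 73  73  76  74  75  77  75 173 200 206 204 203 206 214 208 212 151  76]
s5 229 [ 73  72  70  73  70  76  74  84 183 200 202 205 203 208 206 173  69  72]
```

View pics/v8.png

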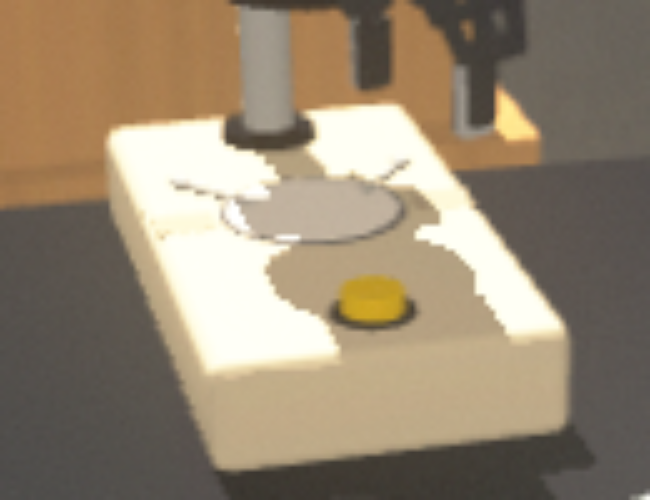

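The yellow key rests about 9 mm down (top edge 3 px lower), so it is latched. Next is the green key, with closed jaws.

Emit:
play_rows(increments=[[[-1,0.9,0],0,8.5],[[-1.8,1.7,0],0,0],[[-1.8,1.7,0],0,0],[[-1.8,1.7,0],0,0],[[-1.8,1.7,0],0,0],[[-1.8,1.7,0],0,0],[[-1.8,1.7,0],0,0],[[-1.8,1.7,0],0,0],[[-1.8,1.7,0],0,0],[[-1.8,1.7,0],0,0],[[-1.3,1.35,0],0,0],[[0,0,0],0,0]])

```text
time_s: 8.67
tool_pos: [0.4346, 0.0809, 0.1884]
tool_rot: [3.076, 0.64, -0.004]
ft_force: [0.1, 1.1, -0.9]
gripper_width: -0.0002
```

Emit:
play_rows(increments=[[[0,0,1.5],0,0],[[0,0,2],0,0],[[0,0,2],0,0],[[0,0,2],0,0],[[0,0,1.5],0,0],[[0,0,0.5],0,0],[[0,0,0],0,0],[[0,0,0],0,0]])

```text
time_s: 9.33
tool_pos: [0.4363, 0.0833, 0.0944]
tool_rot: [-3.075, -0.643, 0.001]
ft_force: [0.2, -0.4, 0.2]
gripper_width: 0.0004
```

```bash
python3 - <<'E'
from h import *
S=shot('side','s6');T=shot('top','t6')
A=cv2.resize(S['pixels'][120:280,150:270],None,fx=3.3,fy=3.3);B=cv2.resize(T['pixels'][180:340,180:300],None,fx=3.3,fy=3.3)
cv2.imwrite('pics/v9.png',np.hstack([A,B])[:,:,::-1]);o=robot.get_obs();print(o['tool_pos'],o['ft_force'],o['time_s'],o['gripper_width'])
p=o['tool_pos'].copy();p[2]-=.011;print(proj(S,p))
E
```

```text
[0.43671982 0.08320508 0.09503744] [-0.07238747 -0.46583272  0.10418694] 9.4333 -0.00022058113805157884
[210.9 205.4]
```

View pics/v9.png

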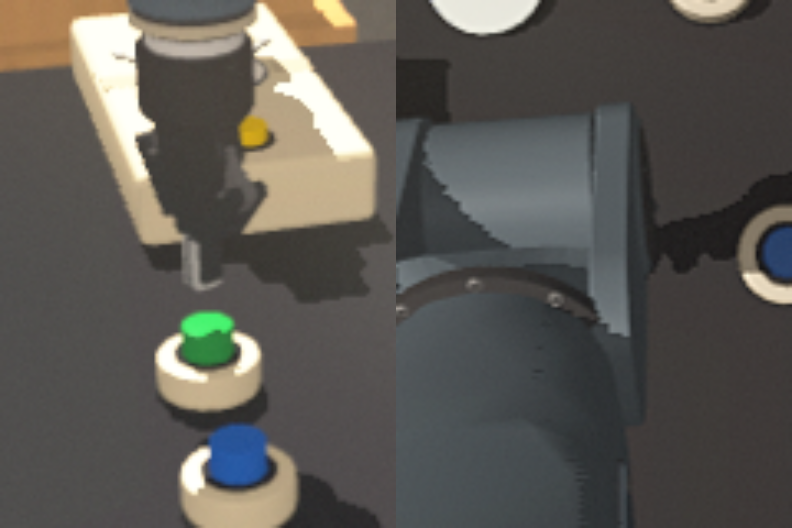

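The closed fingertips are straight over the green key. Now descending.

Emit:
play_rows(increments=[[[0,0,0.8],0,0],[[0,0,0.8],0,0],[[0,0,0.6],0,0],[[0,0,0.4],0,0],[[0,0,0.2],0,0],[[0,0,0],0,0],[[0,0,0],0,0]])

```text
time_s: 10.02
tool_pos: [0.4363, 0.0831, 0.0662]
tool_rot: [-3.075, -0.642, 0.0]
ft_force: [-0.8, -0.5, -0.1]
gripper_width: -0.0001
```

Emit:
play_rows(increments=[[[0,0,0.2],0,0],[[0,0,0.2],0,0],[[0,0,0.1],0,0],[[0,0,0],0,0],[[0,0,0],0,0]])

```text
time_s: 10.43
tool_pos: [0.4362, 0.0831, 0.0613]
tool_rot: [-3.075, -0.642, 0.0]
ft_force: [-0.9, 0.5, 0.0]
gripper_width: 0.0003
```

Emit:
play_rows(increments=[[[0,0,0.2],0,0],[[0,0,0.1],0,0],[[0,0,0],0,0],[[0,0,0],0,0]])

```text
time_s: 10.77
tool_pos: [0.4362, 0.0831, 0.0582]
tool_rot: [-3.075, -0.642, 0.0]
ft_force: [0.2, -0.4, 0.0]
gripper_width: -0.0004
```

Emit:
play_rows(increments=[[[0,0,0.2],0,0],[[0,0,0],0,0],[[0,0,0],0,0]])

```text
time_s: 11.02
tool_pos: [0.4361, 0.083, 0.0561]
tool_rot: [-3.075, -0.642, 0.0]
ft_force: [-0.9, -0.2, 0.8]
gripper_width: -0.0001
```

```bash
python3 - <<'E'
from h import *
S=shot('side','s7')
cv2.imwrite('pics/v10.png',cv2.resize(S['pixels'][180:260,170:260],None,fx=7,fy=7,interpolation=cv2.INTER_NEAREST)[:,:,::-1]);o=robot.get_obs();print(o['tool_pos'],o['ft_force'],o['time_s'],o['gripper_width'])
E
```

```text
[0.43613361 0.08306783 0.05613679] [ 0.64538328 -0.20476513  0.09494221] 11.0667 2.1045787271127815e-05
```

View pics/v10.png

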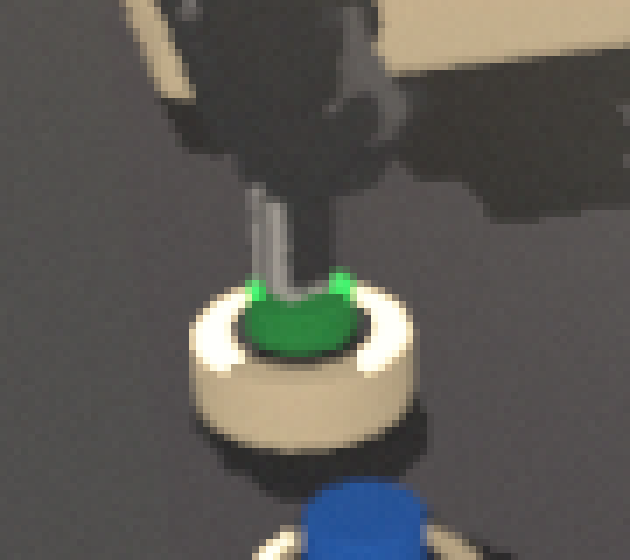

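Emit:
play_rows(increments=[[[0,0,0.2],0,0],[[0,0,0],0,0],[[0,0,0],0,0]])

```text
time_s: 11.32
tool_pos: [0.4362, 0.083, 0.0542]
tool_rot: [-3.075, -0.642, 0.0]
ft_force: [0.5, -0.9, -0.3]
gripper_width: -0.0
```

Emit:
play_rows(increments=[[[0,0,0.2],0,0],[[0,0,0],0,0],[[0,0,0],0,0]])

```text
time_s: 11.57
tool_pos: [0.4362, 0.0831, 0.0522]
tool_rot: [-3.075, -0.642, 0.0]
ft_force: [0.8, 0.7, 1.5]
gripper_width: 0.0
```

```bash
python3 - <<'E'
from h import *
S=shot('side','s8')
cv2.imwrite('pics/v11.png',cv2.resize(S['pixels'][180:260,170:260],None,fx=7,fy=7,interpolation=cv2.INTER_NEAREST)[:,:,::-1]);o=robot.get_obs();print(o['tool_pos'],o['ft_force'],o['time_s'],o['gripper_width'])
for z in(.04,.045,.05,.053): print(z,proj(S,[.436,.083,z]),proj(S,[.436,.070,z]))
E
```

```text
[0.43620944 0.08305928 0.0521858 ] [ 0.29892105 -0.42172707  1.49069846] 11.6167 -0.0004049052243636075
0.04 [211.3 222.7] [212.2 225.5]
0.045 [211.2 220.8] [212.1 223.6]
0.05 [211.1 218.9] [212.  221.6]
0.053 [211.1 217.7] [212.  220.4]
```

View pics/v11.png

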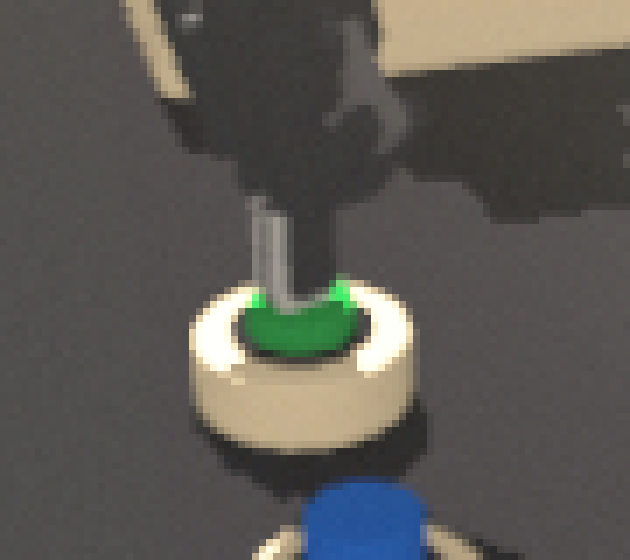

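```bash
python3 - <<'E'
from h import *
for f in('side0','s6','s7','s8'):
    S=pickle.load(open(f+'.pkl','rb'));h=cv2.cvtColor(S['pixels'],cv2.COLOR_RGB2HSV)
    for u in (206,207,218,219): print(f,u,h[210:234,u,1])
print([proj(S,[.436,.083,z])[1] for z in(.053,.0445,.035)])
E
```

```text
side0 206 [ 18  18  22  24  19  46 130 172 175 176 170 149 152 153 160 158 156 153
 115  40  60  40   4   4]
side0 207 [ 24  24  24  21  24  90 171 177 178 175 170 151 158 152 155 156 160 160
 166 122  38  71   5   3]
side0 218 [ 27  24  24  24  19  99 172 181 178 182 174 164 148 158 148 156 155 155
 157 116  44  60  71  72]
side0 219 [ 24  21  24  21  21  53 143 178 177 180 155 143 146 149 151 153 152 147
 111  55  62  70  71  71]
s6 206 [ 21  12  15  12  21  42 136 173 177 176 170 152 158 166 161 165 165 151
 123  39  63  34   3   2]
s6 207 [ 15  18  16  18  15  93 170 181 174 174 167 151 159 161 160 161 164 164
 161 130  28  66   3   2]
s6 218 [ 21  18  15  15  21 103 172 183 180 178 178 156 153 155 162 160 158 165
 156 123  43  62  71  72]
s6 219 [ 15  24  15  21  18  56 146 179 181 181 163 156 148 145 155 156 153 149
 122  53  61  69  72  70]
s7 206 [ 18  22  19  22  19  18  23  22  20  41 136 176 180 166 164 168 164 157
 123  54  36  66  71  71]
s7 207 [ 18  22  15  19  20  19  17  20  22  35 113 176 179 167 164 159 170 167
 164 139  17  62  72  70]
s7 218 [ 10  13  16  16  10  12  10  13  86 158 171 181 158 158 160 158 164 157
 153 126  33  66  70  71]
s7 219 [ 12  21  15  15  18  18  15  15  56 153 184 182 177 163 162 156 157 153
 123  59  62  70  71  70]
s8 206 [ 19  21  21  23  19  18  20  21  19  18  37  57 129 177 165 164 163 159
 122  52  51  66  71  71]
s8 207 [ 20  18  17  22  19  18  23  18  19  20  27  47 144 180 166 161 161 163
 163 135  11  62  69  70]
s8 218 [ 16  16  16  13  12  16  16  19  16  63 111 179 183 166 157 168 161 157
 156 118  36  62  71  70]
s8 219 [ 18  15  12  12  18  12  12  18  15  39  85 127 182 183 171 153 161 163
 129  50  58  71  72  73]
[np.float64(217.7), np.float64(221.0), np.float64(224.6)]
```

The shift of the face edge (3–4 px) says the green key is already about 9–10 mm down, with the force reading low. I'll go 2 mm deeper and then lift.

Emit:
play_rows(increments=[[[0,0,0.2],0,0],[[0,0,0],0,0],[[0,0,0],0,0]])

```text
time_s: 11.87
tool_pos: [0.4362, 0.0831, 0.0502]
tool_rot: [-3.075, -0.642, 0.0]
ft_force: [-0.4, -1.1, 1.4]
gripper_width: -0.0
```

Emit:
play_rows(increments=[[[0,0,-0.3],0,0],[[0,0,-0.5],0,0],[[0,0,-1],0,0],[[0,0,-1.5],0,0],[[0,0,-1.5],0,0],[[0,0,-1.2],0,0],[[0,0,0],0,0]])

```text
time_s: 12.45
tool_pos: [0.4375, 0.0832, 0.1129]
tool_rot: [3.075, 0.642, 0.006]
ft_force: [0.9, -0.5, 0.9]
gripper_width: 0.0
```

```bash
python3 - <<'E'
from h import *
S=shot('side','s9')
cv2.imwrite('pics/v12.png',cv2.resize(S['pixels'][180:280,170:260],None,fx=6,fy=6,interpolation=cv2.INTER_NEAREST)[:,:,::-1]);o=robot.get_obs();print(o['tool_pos'],o['ft_force'],o['time_s'],o['gripper_width'])
h=cv2.cvtColor(S['pixels'],cv2.COLOR_RGB2HSV)
for u in (206,207,218,219): print(u,h[210:234,u,1])
E
```

```text
[0.43693914 0.0831329  0.11164142] [ 0.02205881 -0.24010999 -0.25474537] 12.5 -0.00015755829135769331
206 [ 24  21  21  18  18  15  24  12  21  88 169 177 176 171 163 158 156 155
 116  38  59  34   3   2]
207 [ 18  18  18  18  21  18  18  18  42 138 180 174 175 169 163 148 161 163
 162 126  36  62   3   2]
218 [ 18  15  12  21  18  21  18  15  68 160 182 178 176 178 174 153 149 150
 152 117  39  72  12   6]
219 [ 23  18  15  21  12  18  18  21  33 107 167 180 181 180 163 155 152 148
 122  44  62  62   4   9]
```

View pics/v12.png

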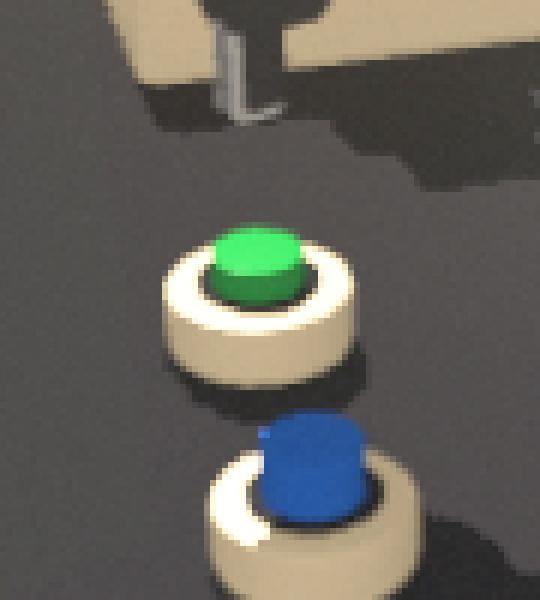

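Green is latched (top 3.5 px lower, about 9 mm) and its pod hasn't moved. Next is blue, in the ivory pod.

Emit:
play_rows(increments=[[[-0.5,1,0],0,0],[[-0.9,1.9,0],0,0],[[-0.9,1.9,0],0,0],[[-0.9,1.9,0],0,0],[[-0.9,1.9,0],0,0],[[-0.9,1.9,0],0,0],[[-0.9,1.9,0],0,0],[[-0.4,0.9,0],0,0],[[0,0,0],0,0],[[0,0,0],0,0]])

```text
time_s: 13.33
tool_pos: [0.4315, -0.0638, 0.11]
tool_rot: [-3.075, -0.64, 0.001]
ft_force: [-0.1, 0.5, 0.6]
gripper_width: 0.0003
```

```bash
python3 - <<'E'
from h import *
S=shot('side','s10')
cv2.imwrite('pics/v13.png',cv2.resize(S['pixels'][180:300,170:270],None,fx=5,fy=5,interpolation=cv2.INTER_NEAREST)[:,:,::-1]);o=robot.get_obs();print(o['tool_pos'],o['ft_force'],o['time_s'],o['gripper_width'])
E
```

```text
[ 0.43157632 -0.06338531  0.11005445] [-0.78960357 -0.27397723  0.58445565] 13.3833 0.0003053211503827483
```

View pics/v13.png

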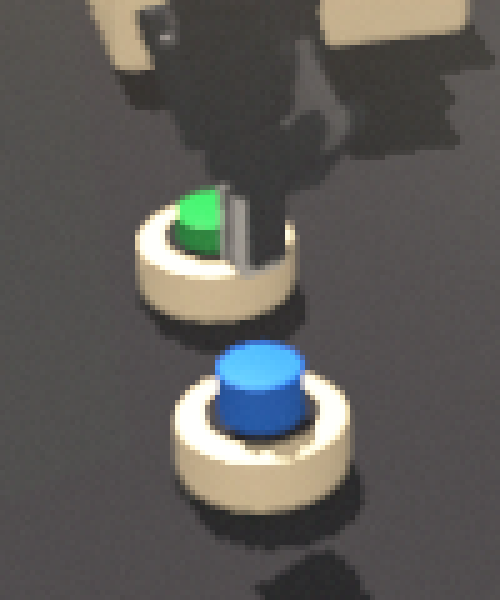

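The fingertips are over the blue key. I'll descend, then press down to the same height as for green.

Emit:
play_rows(increments=[[[0,0,1],0,0],[[0,0,1],0,0],[[0,0,1],0,0],[[0,0,0.8],0,0],[[0,0,0.4],0,0],[[0,0,0.2],0,0],[[0,0,0],0,0],[[0,0,0],0,0]])

```text
time_s: 14.05
tool_pos: [0.4319, -0.0639, 0.0665]
tool_rot: [3.075, 0.643, 0.0]
ft_force: [0.7, -0.8, -0.6]
gripper_width: 0.0001
```

Emit:
play_rows(increments=[[[0,0,0.2],0,0],[[0,0,0.2],0,0],[[0,0,0.2],0,0],[[0,0,0.2],0,0],[[0,0,0.2],0,0],[[0,0,0],0,0],[[0,0,0],0,0]])

```text
time_s: 14.63
tool_pos: [0.4316, -0.064, 0.0561]
tool_rot: [-3.075, -0.642, 0.001]
ft_force: [0.7, -0.3, 0.0]
gripper_width: -0.0003
```

Emit:
play_rows(increments=[[[0,0,0.2],0,0],[[0,0,0.2],0,0],[[0,0,0],0,0],[[0,0,0],0,0]])

```text
time_s: 14.97
tool_pos: [0.4316, -0.064, 0.0522]
tool_rot: [-3.075, -0.642, 0.0]
ft_force: [-0.2, -0.0, 0.8]
gripper_width: 0.0001
```

```bash
python3 - <<'E'
from h import *
S=shot('side','s11')
cv2.imwrite('pics/v14.png',cv2.resize(S['pixels'][200:300,180:270],None,fx=6,fy=6,interpolation=cv2.INTER_NEAREST)[:,:,::-1]);o=robot.get_obs();print(o['tool_pos'],o['ft_force'],o['time_s'],o['gripper_width'])
E
```

```text
[ 0.43156579 -0.06401777  0.05214633] [-0.36832831 -0.72614237  1.17947024] 15.0167 1.4761627758732092e-05
```

View pics/v14.png

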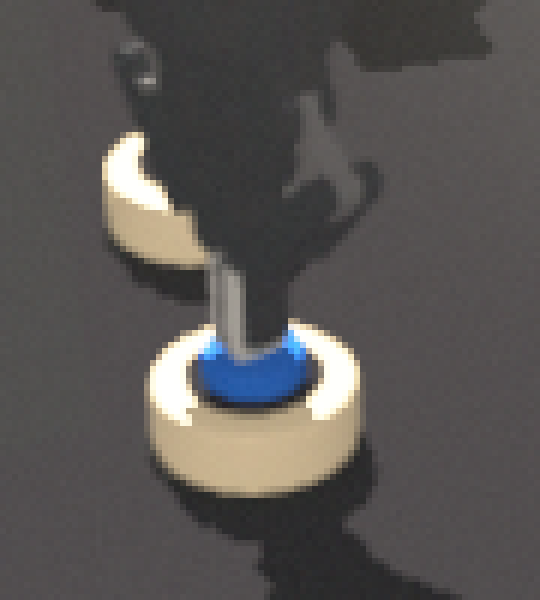

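Same as green at this height. Another 2 mm, then lift well clear.

Emit:
play_rows(increments=[[[0,0,0.2],0,0],[[0,0,0],0,0],[[0,0,0],0,0]])

```text
time_s: 15.27
tool_pos: [0.4316, -0.064, 0.0502]
tool_rot: [-3.075, -0.642, 0.001]
ft_force: [0.6, 0.4, 1.5]
gripper_width: -0.0001
```

Emit:
play_rows(increments=[[[0,0,-0.3],0,0],[[0,0,-0.5],0,0],[[0,0,-1],0,0],[[0,0,-1.5],0,0],[[0,0,-2],0,0],[[0,0,-2],0,0],[[0,0,-2],0,0],[[0,0,-2],0,0],[[0,0,-2],0,0],[[0,0,-2],0,0],[[0,0,-1],0,0],[[0,0,0],0,0]])

```text
time_s: 16.27
tool_pos: [0.4326, -0.0642, 0.2161]
tool_rot: [3.073, 0.642, 0.006]
ft_force: [-0.6, 0.3, 0.3]
gripper_width: 0.0002
```

Emit:
play_rows(increments=[[[-0.5,1.2,0],0,0],[[-1,2.4,0],0,0],[[-1,2.4,0],0,0],[[-1,2.4,0],0,0],[[-1,2.4,0],0,0],[[-1,2.4,0],0,0],[[-1,2.4,0],0,0],[[-1,2.4,0],0,0],[[-1,2.4,0],0,0],[[-0.5,1.2,0],0,0],[[0,0,0],0,0],[[0,0,0],0,0]])

```text
time_s: 17.27
tool_pos: [0.4354, -0.2976, 0.2127]
tool_rot: [-3.074, -0.641, 0.001]
ft_force: [0.1, 0.5, -0.1]
gripper_width: -0.0001
```

```bash
python3 - <<'E'
from h import *
S=shot('side','s12');T=shot('top','t12')
o=robot.get_obs();print(o['tool_pos'],o['ft_force'],o['time_s'])
cv2.imwrite('pics/v15.png',np.hstack([S['pixels'][:,:400],T['pixels'][:,60:460]])[:,:,::-1])
cv2.imwrite('pics/v16.png',cv2.resize(S['pixels'][140:300,180:300],None,fx=3.7,fy=3.7,interpolation=cv2.INTER_NEAREST)[:,:,::-1])
S0=pickle.load(open('side0.pkl','rb'))
for C in(S0,S):
    h=cv2.cvtColor(C['pixels'],cv2.COLOR_RGB2HSV)
    for u in(217,222,226): print(u,h[242:272,u,1])
E
```

```text
[ 0.43558111 -0.29682227  0.2130572 ] [-0.36273314  0.25474008  0.29850503] 17.3667
217 [ 71  73  43  16   6  11 126 185 170 169 168 168 160 157 157 168 186 189
 195 193 192 189 194 185 144  13  59   6   2   4]
222 [ 64  23  16   5  16  75 184 180 174 173 173 169 163 163 156 166 185 192
 192 192 191 194 197 197 182  82  52  67  56   9]
226 [ 17  26  22   5  16  11 129 168 177 176 174 170 170 169 173 193 190 189
 189 188 190 197 189 184 147  17  65  70  70  69]
217 [ 73  68  47  25  16   5   5  11  16  12  90 168 168 166 159 157 154 151
 159 170 190 189 188 187 140  11  56   3   1   3]
222 [ 66  11  16  10  16  21  21  13  12  90 173 174 171 169 166 162 161 155
 149 162 187 187 193 195 182  89  44  38   2   2]
226 [ 20  16  15  11  11   5  12  18  18  12 141 173 172 170 171 165 164 163
 172 191 193 188 193 179 149  16  61  33   2   8]
```

View pics/v15.png

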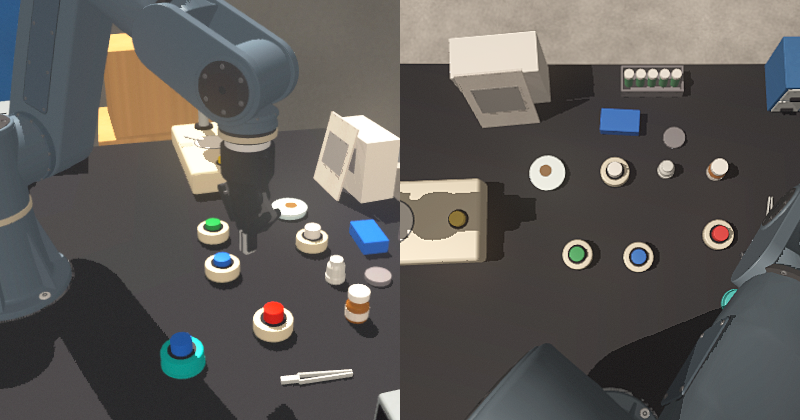

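View pics/v16.png

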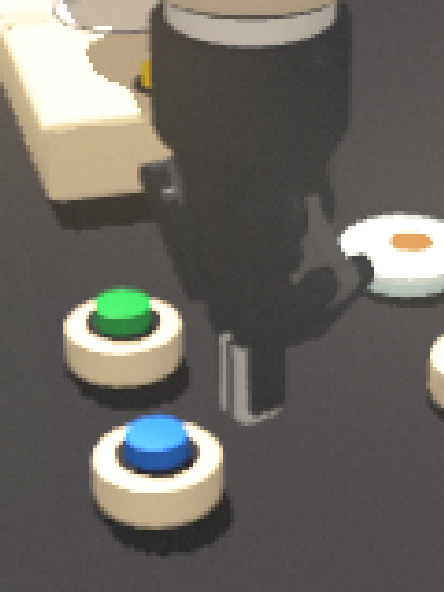

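The blue key's top is about 4 px (roughly 9 mm) lower, so it is latched. The red and white keys are up and nothing else has moved. Handing in.

```bash
python3 - <<'E'
from cell import robot
print(robot.job_done())
E
```

```text
the job is handed in; nothing more can be done
None
```

I pressed the yellow lamp key, then the green key, then the blue key in the ivory pod (not the turquoise look-alike). I handed the job in at about 17.4 s, with the arm clear of everything. For yellow I opened the jaws and pressed with one finger, so that the wide wrist stayed away from the microscope head. Green and blue were pressed with the jaws closed.

- **Keys:** the last pictures show the tops of all three keys about 9 mm lower than at the start (3, 3.5 and 4 px in the side view), which matches their latched position.
- **Everything else:** the red and white keys are up. The green and blue pods, the microscope and the bystanders look where they were; in the last top picture the arm hid most of the turquoise pod and the tweezers.
- **Disagreement:** the wrist force read lower than the stated key forces: about 5 N on yellow and 1.5 N on green and blue. I therefore judged the depth from the pictures and the tool height. Yellow may have been pushed a little deep: I put it at 11–16 mm, against the good range of 8–14 mm.

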